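# Draw the slide carrier out of the drying tunnel and interlace it with the cooling comb

## Robot

A 6-joint arm with a two-finger parallel gripper is mounted at the origin on a cart in front of the work surface, level with it; the furniture and walls round the work are solid. World frame = base frame: x ahead of the robot, y to its left, z up, the work surface at z = 0. Lengths are in m, angles in rad, forces in N, time in s.
With the tool pointing down it reaches from about 0.3 to 0.75 m from the base axis. Payload 8.5 kg.
Tool frame: the origin (TCP) lies between the finger pads; the fingertips stand 11 mm ahead of it and the grasp point (between the pads) lies 8 mm behind it; z points along the fingers, y is the line along which they close (so a half turn about z gives the same grasp; the last joint's range is limited). The gripper opens to 88 mm and grips with 3 to 60 N. Pads are 18 mm wide; open, the fingers measure 123 mm over their backs; the gripper's body (75 mm by 187 mm) begins 45 mm behind the grasp point.
Start: joints at [1.062, 0.381, 1.297, -0, 1.464, -0.215], TCP at [0.159, 0.526, 0.25] pointing down, gripper open.
Joint ranges: [-3.11, 3.11], [-0.89, 2.33], [0.22, 2.48], [-1.42, 4.56], [0.17, 2.85], [-2.88, 2.88]. Speed limits (rad/s): [2.39, 2.39, 3.14, 3.14, 3.14, 3.14].

## Interface

Orientations are given as a 3x3 rotation matrix whose columns are the frame's x, y, z axes.
In Python, from plant import get_obs, get_image, close_job gives the robot as it stands.
- The arm moves only by the shell command python3 -m jog 'ROWS'. ROWS is JSON, a list of rows, each an object with "translation": the shift along the tool's x, y, z in units of 500 mm (1.0 is 500 mm), a list of three; "dr": the turn, a rotation vector about the tool's x, y, z in units of 1.5 rad (1.0 is 1.5 rad), a list of three; "fingers": the opening, from -1 (shut) to 1 (fully open). In form: [{"translation": [dx, dy, dz], "dr": [ax, ay, az], "fingers": fingers}, ...]. A call has 1 to 8 rows; each row is the pose to reach, as a shift and turn from the pose commanded when the call began, along the tool's axes at that moment; what a row does not reach only later rows make up. A row lasts 1/8 s, in which the tool goes at most 62.5 mm and 10.7 degrees, less where a joint would pass 70% of its speed; a pose out of reach is approached as far as the arm can. A call with a number of a shift or a turn outside -1 to 1 is refused whole. A call with a gripper value outside its range is refused whole. The fingers move at their own pace and stop on an object; the grip force is fixed at half the most. Time passes only in rows, so rows that repeat a pose let the fingers close. It gives the time, the measured TCP pose, the force, the opening and the grip force at its end, in the units of the state.
- get_obs(): the state, without advancing time (a new reading comes with each control period).
- get_image(name): name is "scene" or "top" or "wrist"; returns a dict with "frame" (420x560x3 uint8, red, green, blue), "camera_matrix" (3x3 intrinsics, pixels), "R" (3x3) and "t" (3): a world point X has camera coordinates R X + t; the wrist camera has in their place "mount" (4x4, takes a point from camera to tool coordinates, whose origin is the TCP and whose axes are the flange's). Camera axes: x right, y down, z forward; pixel columns grow to the right and rows downward; lengths in m; the calibration is good to about 2 mm. The wrist camera is an equidistant fisheye: a pixel r from the principal point sees the ray r / f radians off the axis. A picture is of the moment at which its call begins: read the wrist's pose just before it. There is no depth.
- close_job(): hands the job in; it is judged then, once.
The state is a dict: "t": time; "q": joint angles; "qvel": joint speeds; "tau": joint torques, N m; "eef_pos": TCP position; "tool_rot": TCP orientation; "ft_force": force on the tool from outside, world axes, zero at the start; "ft_torque": the same for the moment, N m; "width": finger opening in m; "grasp_force": force on a finger pad.
Only numpy, scipy, OpenCV 4.12 (cv2) and the standard library are available. Lean on these libraries where they do the work, as an engineer would, in place of code of your own. Each camera call takes 0.05 s, during which the arm holds its last target. There are 200 camera calls.

## Task

The finned slide carrier stands deep inside the narrow drying tunnel: take the draw hook by its handle, drop its toe behind the carrier's crossbar and pull the carrier completely out of the tunnel onto the worktop, without the gripper touching the carrier until it is all outside. Stand the hook back down on its foot on the worktop, clear of the tunnel, then take the carrier by its upright rib, keep it level and lower it onto the cooling comb so that its fins slide between the comb's fins all the way down, end to end with them. Leave the timer, the brown bottle and the wire slide rack where they stand.

Things in the scene. Friction and masses are not known exactly. Their poses are not given: they have to be found in the camera images.
- tunnel: White fixed drying tunnel, a hood 239 long, 92 wide, 94 high; inside 235 deep, 84 wide, 90 high, no floor (the carrier slides on the worktop). 12 wide viewing slot in the roof; side flanges 4 high reach y = +-66; steel rim 2 proud of the mouth. Origin: on the worktop at the middle of the mouth; +x points into the tunnel, z up. The mouth faces roughly +y (the robot's left).
- carrier: Aluminium slide carrier, 0.22 kg: plate 90 x 64, z 18 to 24, on five fins along x, 4 thick, 18 high, at y = 0, +-15, +-30; two flat glass slides on top (to z 25.5), between them an upright black rib to lift it by: x -30 to 30, 10 thick, to z 64. Two arms in front carry the crossbar. Origin: underside below the plate's centre; -x is the crossbar end, pointing to the mouth within 4 degrees.
- carrier_rear (a point): Middle of the carrier's rear edge, at x = 45, z = 21 of the carrier.
- carrier_bar (a point): Middle of the carrier's round crossbar (8 thick, along y), at x = -75, z = 21 of the carrier, so its top is at z 25 and its lower side at z 17. The opening between crossbar and plate is 26 long (carrier x -71 to -45) and 42 wide. The crossbar starts 70 to 108 inside the tunnel's mouth.
- draw_hook: Draw hook, 0.18 kg, standing on its heavy steel foot 64 x 40 x 8; upright black handle 44 long (x), 14 thick (y), z 8 to 80; from it a straight steel rod, 10 thick, runs along +x at z 30 (centre) to a flat toe pointing down, x 187 to 193, 16 wide, z 35 down to 0 (level with the foot's underside). Origin: underside of the foot below the handle's middle.
- hook_toe (a point): Lower end of the hook's toe (x = 190, z = 0 of the hook).
- cooling_comb: Fixed aluminium cooling comb: base 96 x 88 x 8 with six upright fins along x, 4 thick, 90 long, z 8 to 23, at y = +-7.5, +-22.5, +-37.5; the carrier's five fins fit the five gaps with 3.5 to spare each side. Origin: centre of the base's underside. Fully down, the carrier's underside is 8 above the worktop. The carrier fits either way round.
- timer: White laboratory timer lying on the worktop, 62 x 68 x 18; leave it alone. Origin: centre of its underside.
- bottle: Brown bottle with a black cap, 60 across, 118 high; leave it alone. Origin: centre of its underside.
- slide_rack: Wire slide rack with a bail, 71 x 95 x 106; leave it alone. Origin: centre of its underside.
Things that resemble listed ones, but are neither listed nor needed, are in the scene too. Leave any blue or green look-alike of the cooling_comb alone.

How it is judged:
By the outcome, as a careful person would: the job done as asked, in the order asked, and still so for the second after the job is handed in, with the robot touching nothing.
It also fails if it takes over 64 s, if anything falls off the work surface, if the arm or the gripper's body presses on something with over 40 N, if the wrist force passes 120 N, or if a joint passes its speed limit or range.

## Working session

There is one attempt and no reset: what is moved stays moved. The work goes in short steps, Python scripts to look and compute and a shell command to move; the robot and the scene stay as the last step left them, time stands still between calls to the robot, and variables do not carry over. Pictures are saved under pics/ and viewed, at most 10 in all, crops included, and the job is handed in when it is done.

```bash
ls; mkdir -p pics; python3 - <<'E'
from plant import *
import cv2,numpy as np,pickle
o=get_obs();print(o['t'],o['eef_pos'],o['tool_rot'])
for n in ['scene','top','wrist']:
    d=get_image(n);pickle.dump((o,d),open(f'pics/{n}0.pkl','wb'));cv2.imwrite(f'pics/{n}0.png',d['frame'][:,:,::-1])
    print(n,d['camera_matrix'],d.get('R'),d.get('t'),d.get('mount'))
E
```

```text
pics
0.0 [0.15913501 0.52620467 0.24913572] [[-9.57161788e-01  2.89552810e-01 -6.94470825e-04]
 [ 2.89553494e-01  9.57160974e-01 -1.28235022e-03]
 [ 2.93412262e-04 -1.42850308e-03 -9.99998937e-01]]
scene [[517.48019994   0.         274.04240977]
 [  0.         517.48019994 220.05129358]
 [  0.           0.           1.        ]] [[-0.85280731 -0.52210444  0.01125369]
 [-0.28740101  0.45123132 -0.8448615 ]
 [ 0.43602792 -0.72373839 -0.53486671]] [0.51842792 0.18255304 1.80335807] None
top [[452.5849763    0.         275.37455181]
 [  0.         452.5849763  215.4922933 ]
 [  0.           0.           1.        ]] [[ 0.01750115 -0.999577    0.02322774]
 [-0.99662542 -0.01930341 -0.07978189]
 [ 0.08019652 -0.02175308 -0.99654168]] [0.03003004 0.60658798 1.56258074] None
wrist [[325.1922621    0.         276.34096573]
 [  0.         325.1922621  206.64973959]
 [  0.           0.           1.        ]] None None [[ 9.38688206e-05 -9.51152290e-01 -3.08722064e-01  7.93179441e-02]
 [ 9.99999962e-01  1.68918927e-04 -2.16371988e-04  1.25927647e-03]
 [ 2.57951712e-04 -3.08722032e-01  9.51152270e-01 -1.33636213e-01]
 [ 0.00000000e+00  0.00000000e+00  0.00000000e+00  1.00000000e+00]]
```

View pics/scene0.png

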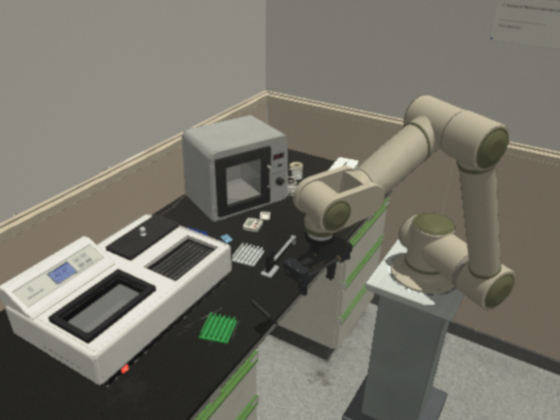

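View pics/top0.png

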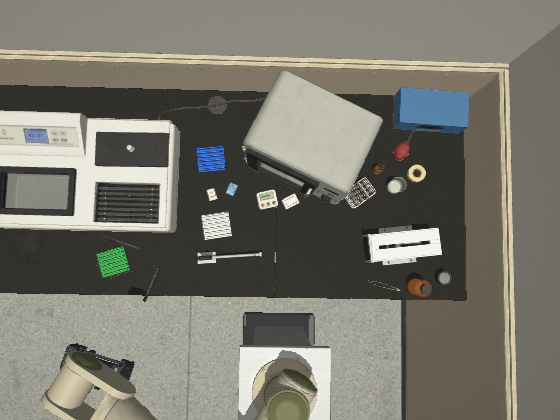

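Top view: silver comb at (216,226), with a blue look-alike at (211,159) and a green one at (113,262). The hook has its handle at (206,257) and its toe at (261,254), pointing to −y. The tunnel is at (402,245) with its mouth at about x=366. The choice is the silver comb. The timer is at (266,199), the bottle at (419,287) and the rack at (360,192). Next is an enlarged crop.

```bash
cat > h.py <<'E'
import numpy as np,pickle,cv2
from plant import get_obs,get_image
def snap(n,f):
    o=get_obs();d=get_image(n);pickle.dump((o,d),open(f'pics/{f}.pkl','wb'));cv2.imwrite(f'pics/{f}.png',d['frame'][:,:,::-1]);return o,d
def load(f): return pickle.load(open(f'pics/{f}.pkl','rb'))
def ray(f,u,v):
    o,d=load(f);K=d['camera_matrix'];a=(u-K[0,2])/K[0,0];b=(v-K[1,2])/K[1,1]
    if 'mount' in d and d['mount'] is not None:
        r=np.hypot(a,b);s=np.sin(r)/r if r>1e-9 else 1
        c=np.array([a*s,b*s,np.cos(r)]);M=d['mount'];T=o['tool_rot']
        return o['eef_pos']+T@M[:3,3],T@M[:3,:3]@c
    R=d['R'];return -R.T@d['t'],R.T@np.array([a,b,1.])
def onz(f,u,v,z):
    p,q=ray(f,u,v);return p+q*(z-p[2])/q[2]
def tri(*obs):
    A=np.zeros((3,3));b=np.zeros(3)
    for f,u,v in obs:
        p,q=ray(f,u,v);q=q/np.linalg.norm(q);P=np.eye(3)-np.outer(q,q);A+=P;b+=P@p
    return np.linalg.solve(A,b)
def proj(f,X):
    o,d=load(f);K=d['camera_matrix'];X=np.asarray(X,float)
    if 'mount' in d and d['mount'] is not None:
        M=d['mount'];c=M[:3,:3].T@(o['tool_rot'].T@(X-o['eef_pos'])-M[:3,3])
        r=np.arctan2(np.hypot(c[0],c[1]),c[2]);n=np.hypot(c[0],c[1]);return K[:2,2]+K[0,0]*r*c[:2]/n
    c=d['R']@X+d['t'];return K[:2,2]+K[0,0]*c[:2]/c[2]
E
python3 - <<'E'
from h import *
f=cv2.imread('pics/top0.png');a=cv2.resize(f[180:280,185:285],(400,400),interpolation=cv2.INTER_CUBIC);b=cv2.resize(f[210:310,355:455],(400,400),interpolation=cv2.INTER_CUBIC)
cv2.imwrite('pics/c1.png',np.hstack([a,b]))
for n,u,v,z in [('handle',206,257,.08),('foot',206,257,0),('toe',261,254,.035),('comb',216,226,.023),('mouthtop',366,247,.094),('tunnelctr',403,245,.094),('bottle',419,287,.1),('rack',360,192,.1),('timer',266,199,.018)]: print(n,onz('top0',u,v,z).round(3))
E
```

```text
handle [0.458 0.272 0.08 ]
foot [0.457 0.282 0.   ]
toe [0.471 0.089 0.035]
comb [0.565 0.248 0.023]
mouthtop [ 0.5   -0.262  0.094]
tunnelctr [ 0.509 -0.387  0.094]
bottle [ 0.371 -0.438  0.1  ]
rack [ 0.685 -0.241  0.1  ]
timer [0.664 0.075 0.018]
```

View pics/c1.png

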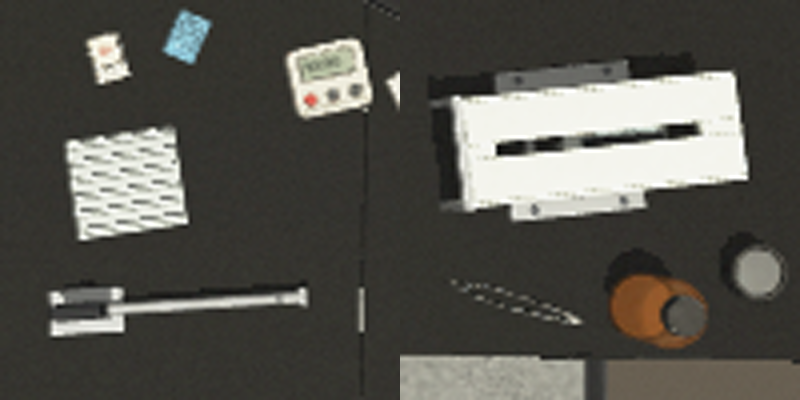

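View pics/wrist0.png

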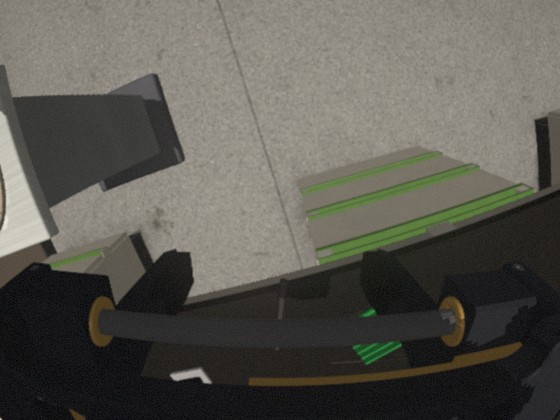

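The left crop shows the silver comb at full-image (216,226), fins about along y. The hook's foot and handle are at left and its toe at (261,254). The right crop shows the tunnel with its mouth edge running (369,234) to (372,262) and the slot along its axis; the wrist image shows only floor and the green look-alike. I'll move above the hook and comb now.

```bash
cat >> h.py <<'E'
from scipy.spatial.transform import Rotation as Ro
def goto(p,ang,o=None):
    "units for tool-down pose with tool x at world angle ang(deg)"
    o=o or get_obs();T=o['tool_rot'];a=np.radians(ang);x=np.array([np.cos(a),np.sin(a),0]);z=np.array([0,0,-1.]);W=np.c_[x,np.cross(z,x),z]
    print('tr',(T.T@(np.array(p)-o['eef_pos'])/.5).round(4),'dr',(Ro.from_matrix(T.T@W).as_rotvec()/1.5).round(4),'t',round(o['t'],2))
E
python3 -m jog '[{"translation":[-0.11,-0.065,-0.05],"dr":[0,0,0.1],"fingers":1},{"translation":[-0.22,-0.13,-0.1],"dr":[0,0,0.22],"fingers":1},{"translation":[-0.33,-0.2,-0.1],"dr":[0,0,0.34],"fingers":1},{"translation":[-0.44,-0.26,-0.1],"dr":[0,0,0.46],"fingers":1},{"translation":[-0.55,-0.33,-0.1],"dr":[0,0,0.58],"fingers":1},{"translation":[-0.66,-0.39,-0.1],"dr":[0,0,0.69],"fingers":1},{"translation":[-0.77,-0.46,-0.1],"dr":[0,0,0.8],"fingers":1},{"translation":[-0.87,-0.522,-0.1],"dr":[0,0,0.804],"fingers":1}]'
python3 - <<'E'
from h import *
goto([.5,.15,.3],94)
print(get_obs()['eef_pos'])
E
```

```text
t: 1.15
eef_pos: [0.4905, 0.1609, 0.2997]
tool_rot: [[-0.069, 0.998, -0.0], [0.998, 0.069, 0.0], [0.0, -0.0, -1.0]]
ft_force: [0.7, 0.3, 0.4]
width: 0.0879
grasp_force: 0.0
tr [-0.0231  0.0175 -0.0007] dr [-0.0001 -0.0001 -0.0006] t 1.15
[0.49045211 0.16091056 0.29967253]
```

```bash
python3 -c "
from h import *
snap('wrist','wA')"
python3 -m jog '[{"translation":[0,-0.05,0],"dr":[0,0,0],"fingers":1},{"translation":[-0.03,-0.13,-0.05],"dr":[0,0,0],"fingers":1},{"translation":[-0.06,-0.18,-0.1],"dr":[0,0,0],"fingers":1},{"translation":[-0.06,-0.18,-0.1],"dr":[0,0,0],"fingers":1}]'
python3 - <<'E'
from h import *
snap('wrist','wB')
a=cv2.imread('pics/wA.png')[0:300];b=cv2.imread('pics/wB.png')[0:300]
cv2.imwrite('pics/c2.png',np.vstack([a,b]))
E
```

```text
t: 1.7
eef_pos: [0.4012, 0.126, 0.3514]
tool_rot: [[-0.07, 0.998, 0.004], [0.998, 0.07, 0.0], [-0.0, 0.004, -1.0]]
ft_force: [0.5, -0.4, -0.4]
width: 0.0882
grasp_force: 0.0
```

View pics/c2.png

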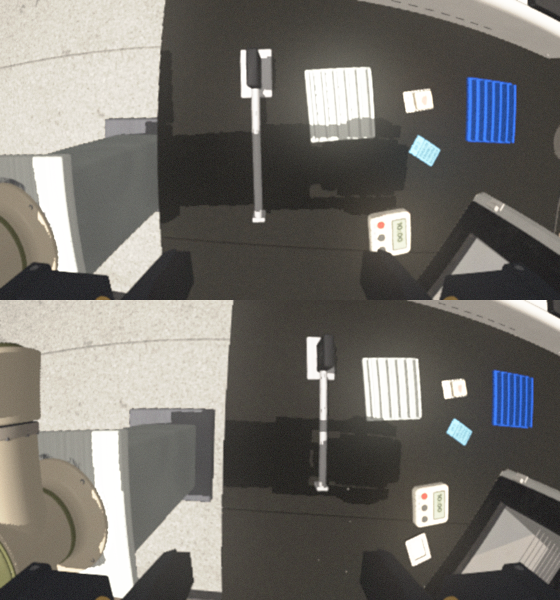

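View A (top half): hook foot (241–272, 50–97), toe (259,218), comb (306–375, 67–142) and timer (390,232). View B: hook handle (326,52), toe (321,187) and comb (363–421, 58–120). One enlarged crop for exact pixels.

```bash
python3 - <<'E'
from h import *
a=cv2.imread('pics/wA.png');b=cv2.imread('pics/wB.png')
def c(i,u,v,w,h,s): return cv2.resize(i[v:v+h,u:u+w],None,fx=s,fy=s,interpolation=cv2.INTER_CUBIC)
L=[c(a,235,40,50,60,5),c(b,295,30,50,60,5),c(a,240,195,40,60,5)]
M=[c(a,295,55,100,100,3),c(b,352,45,85,100,3),c(b,300,160,50,100,3)]
for l in (L,M): pass
r1=np.hstack(L);r2=np.hstack(M);w=max(r1.shape[1],r2.shape[1])
p=lambda r:cv2.copyMakeBorder(r,0,0,0,w-r.shape[1],cv2.BORDER_CONSTANT)
cv2.imwrite('pics/c3.png',np.vstack([p(r1),p(r2)]));print(r1.shape,r2.shape)
E
```

```text
(300, 700, 3) (300, 705, 3)
```

View pics/c3.png

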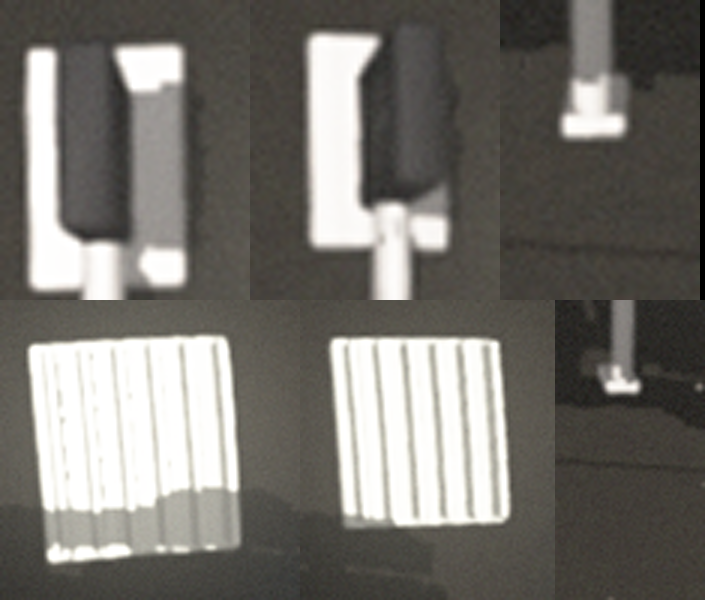

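```bash
python3 - <<'E'
from h import *
A=lambda u,v:('wA',u,v)
B=lambda u,v:('wB',u,v)
print('footNW',tri(A(240,49.6),B(306.6,37)).round(4),'footSW',tri(A(240.4,98),B(306.6,79.6)).round(4),'footSE',tri(A(272.2,97.4),B(335,79.6)).round(4))
F=[onz('wA',u,v,.008)[:2] for u,v in [(240,49.6),(272,49.2),(272.2,97.4),(240.4,98)]];print('foot c',np.mean(F,0).round(4),[np.linalg.norm(F[i]-F[i-1]).round(4) for i in range(4)])
t=tri(A(258.9,220.2),B(322.5,189));print('toe',t.round(4),onz('wA',258.9,220.2,.035).round(4),onz('wB',322.5,189,.035).round(4))
h1=tri(A(249.5,48.8),B(329.5,35))
ca=[(304.3,70),(371,67.3),(375,137.7),(311,142.3)];cb=[(362.3,58.3),(418,58.7),(421.3,119),(367,120.7)]
P=[tri(A(*a),B(*b)) for a,b in zip(ca,cb)];print(np.round(P,4),np.mean(P,0).round(4))
for f,c in(('wA',ca),('wB',cb)):
    Q=np.array([onz(f,*p,.014)[:2] for p in c]);print('comb',f,Q.mean(0).round(4),[np.linalg.norm(Q[i]-Q[i-1]).round(4) for i in range(4)],'ang',np.degrees(np.arctan2(*((Q[0]+Q[1]-Q[2]-Q[3])[::-1]))).round(2))
# tunnel from top
u=[(369,234.25),(372,262.5),(442,255),(438.25,228)]
Q=np.array([onz('top0',*p,.094)[:2] for p in u]);print(Q.round(3),np.linalg.norm(Q[0]-Q[1]),np.linalg.norm(Q[1]-Q[2]),'axis',np.degrees(np.arctan2(*((Q[2]+Q[3]-Q[0]-Q[1])[::-1]))))
s=[onz('top0',*p,.094)[:2] for p in [(379.25,247.5),(430,242)]];print(s,np.degrees(np.arctan2(*(s[1]-s[0])[::-1])))
E
```

```text
footNW [0.4345 0.3118 0.0061] footSW [0.4391 0.2476 0.0057] footSE [0.4801 0.2511 0.0098]
foot c [0.4574 0.2812] [np.float64(0.0643), np.float64(0.041), np.float64(0.0638), np.float64(0.041)]
toe [0.4734 0.0916 0.0318] [0.4735 0.0927 0.035 ] [0.4728 0.0925 0.035 ]
[[0.5189 0.2898 0.0064]
 [0.6035 0.3026 0.018 ]
 [0.6178 0.2109 0.0193]
 [0.535  0.1959 0.0061]] [0.5688 0.2498 0.0124]
comb wA [0.569  0.2501] [np.float64(0.0942), np.float64(0.0875), np.float64(0.0938), np.float64(0.0863)] ang 99.42
comb wB [0.5689 0.2495] [np.float64(0.0931), np.float64(0.0896), np.float64(0.0937), np.float64(0.0891)] ang 99.45
[[ 0.543 -0.273]
 [ 0.449 -0.283]
 [ 0.478 -0.519]
 [ 0.569 -0.507]] 0.0946837036501251 0.23783266876705417 axis -83.40273647050721
[array([ 0.49951167, -0.30703879]), array([ 0.52099429, -0.47855333])] -82.86074251575174
```

Hook and comb check out: foot 64×41, rod length 189, comb about 94×88, heights right. Tunnel mouth is near (0.496,−0.278) with its axis at −83°. Next, look through the roof slot for the bar.

```bash
python3 -c "
from h import *
goto([.505,-.30,.25],96.8);goto([.52,-.43,.22],96.8)"
```

```text
tr [-0.8651  0.1458  0.2003] dr [ 0.0011  0.     -0.0323] t 1.75
tr [-1.1266  0.1574  0.2603] dr [ 0.0011  0.     -0.0323] t 1.75
```

```bash

python3 -m jog '[{"translation":[-0.1,0.05,0],"dr":[0,0,-0.03],"fingers":1},{"translation":[-0.22,0.1,0.05],"dr":[0,0,-0.03],"fingers":1},{"translation":[-0.34,0.14,0.1],"dr":[0,0,-0.03],"fingers":1},{"translation":[-0.45,0.146,0.15],"dr":[0,0,-0.03],"fingers":1},{"translation":[-0.57,0.146,0.2],"dr":[0,0,-0.03],"fingers":1},{"translation":[-0.69,0.146,0.2],"dr":[0,0,-0.03],"fingers":1},{"translation":[-0.81,0.146,0.2],"dr":[0,0,-0.03],"fingers":1},{"translation":[-0.865,0.146,0.2],"dr":[0,0,-0.032],"fingers":1}]'
python3 -m jog '[{"translation":[0,0,0],"dr":[0,0,0],"fingers":1},{"translation":[0,0,0],"dr":[0,0,0],"fingers":1}]'
python3 -c "
from h import *
snap('wrist','wC')"
python3 -m jog '[{"translation":[-0.1,0.005,0.02],"dr":[0,0,0],"fingers":1},{"translation":[-0.2,0.01,0.04],"dr":[0,0,0],"fingers":1},{"translation":[-0.26,0.012,0.06],"dr":[0,0,0],"fingers":1},{"translation":[-0.26,0.012,0.06],"dr":[0,0,0],"fingers":1},{"translation":[-0.26,0.012,0.06],"dr":[0,0,0],"fingers":1}]'
python3 - <<'E'
from h import *
snap('wrist','wD')
a=cv2.imread('pics/wC.png')[0:300];b=cv2.imread('pics/wD.png')[0:300]
cv2.imwrite('pics/c4.png',np.vstack([a,b]))
E
```

```text
t: 2.75
eef_pos: [0.5055, -0.3026, 0.2471]
tool_rot: [[-0.117, 0.993, -0.002], [0.993, 0.117, 0.002], [0.002, -0.002, -1.0]]
ft_force: [0.5, 0.8, -0.2]
width: 0.0879
grasp_force: 0.0
t: 3.0
eef_pos: [0.5056, -0.2989, 0.2486]
tool_rot: [[-0.119, 0.993, -0.001], [0.993, 0.119, 0.002], [0.002, -0.001, -1.0]]
ft_force: [0.4, 0.7, 0.2]
width: 0.0878
grasp_force: 0.0
t: 3.68
eef_pos: [0.5271, -0.4266, 0.2202]
tool_rot: [[-0.12, 0.993, 0.0], [0.993, 0.12, 0.0], [0.0, 0.0, -1.0]]
ft_force: [-0.8, 0.5, -0.4]
width: 0.0881
grasp_force: 0.0
```

View pics/c4.png

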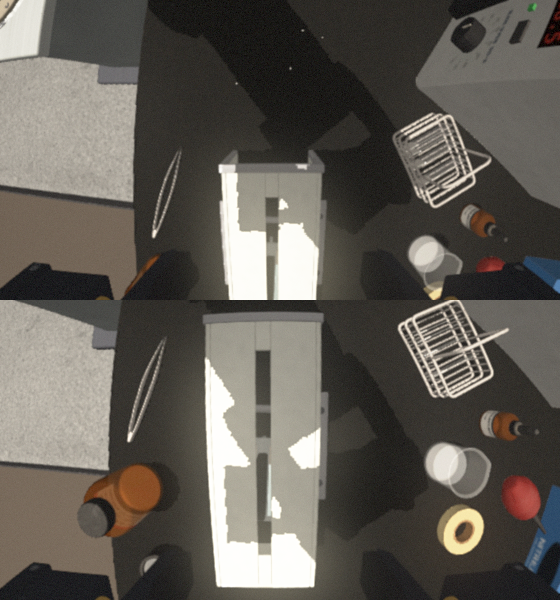

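View C: mouth roof corners about (220,168) and (324,168). View D (v minus 300): slot at u≈263, v 50–285; the bar crosses at v≈108, the gap runs to v≈140, and the rib starts at v≈165. I'll get the exact values from an intensity profile.

```bash
python3 - <<'E'
from h import *
b=cv2.imread('pics/wD.png',0).astype(float);a=cv2.imread('pics/wC.png',0).astype(float)
pb=b[:,259:269].mean(1).round().astype(int);print('D',list(enumerate(pb))[8:180:1].__repr__().replace('), (',' | '))
pa=a[:,268:276].mean(1).round().astype(int);print('C',[ (i,int(p)) for i,p in enumerate(pa)][160:260])
print('row100 D',b[100,195:335].astype(int).tolist())
E
```

```text
D [(8, np.int64(40) | 9, np.int64(40) | 10, np.int64(41) | 11, np.int64(63) | 12, np.int64(104) | 13, np.int64(118) | 14, np.int64(117) | 15, np.int64(117) | 16, np.int64(116) | 17, np.int64(117) | 18, np.int64(117) | 19, np.int64(114) | 20, np.int64(110) | 21, np.int64(128) | 22, np.int64(148) | 23, np.int64(153) | 24, np.int64(151) | 25, np.int64(152) | 26, np.int64(152) | 27, np.int64(153) | 28, np.int64(152) | 29, np.int64(154) | 30, np.int64(154) | 31, np.int64(154) | 32, np.int64(154) | 33, np.int64(155) | 34, np.int64(155) | 35, np.int64(156) | 36, np.int64(156) | 37, np.int64(156) | 38, np.int64(156) | 39, np.int64(154) | 40, np.int64(156) | 41, np.int64(155) | 42, np.int64(156) | 43, np.int64(155) | 44, np.int64(156) | 45, np.int64(155) | 46, np.int64(156) | 47, np.int64(156) | 48, np.int64(154) | 49, np.int64(140) | 50, np.int64(108) | 51, np.int64(70) | 52, np.int64(55) | 53, np.int64(57) | 54, np.int64(58) | 55, np.int64(59) | 56, np.int64(59) | 57, np.int64(58) | 58, np.int64(59) | 59, np.int64(57) | 60, np.int64(59) | 61, np.int64(57) | 62, np.int64(60) | 63, np.int64(6
[... 3463 characters left out ...]
8, 116), (259, 117)]
row100 D [82, 81, 80, 81, 81, 80, 86, 84, 81, 105, 186, 253, 254, 253, 248, 237, 250, 254, 254, 253, 253, 253, 253, 253, 253, 253, 253, 253, 253, 253, 253, 253, 253, 253, 253, 254, 254, 254, 247, 195, 168, 166, 169, 170, 163, 166, 169, 165, 165, 164, 167, 165, 167, 165, 165, 164, 164, 168, 163, 160, 134, 86, 77, 75, 73, 73, 71, 74, 71, 72, 71, 70, 72, 69, 73, 107, 153, 165, 162, 161, 163, 166, 164, 161, 164, 162, 158, 160, 160, 161, 159, 157, 161, 156, 158, 158, 158, 159, 159, 158, 158, 157, 158, 158, 157, 158, 159, 160, 157, 156, 158, 157, 154, 158, 156, 153, 159, 158, 155, 151, 143, 148, 154, 158, 149, 143, 120, 117, 116, 114, 114, 111, 104, 76, 54, 50, 52, 48, 51, 47]
```

```bash
python3 - <<'E'
from h import *
D=lambda u,v:('wD',u,v)
C=lambda u,v:('wC',u,v)
bar=tri(D(263,108.5),C(272,219.7));print('bar',bar.round(4),onz('wD',263,108.5,.023).round(4),onz('wC',272,219.7,.023).round(4))
print('plate',onz('wD',264,137.5,.024).round(4),onz('wC',271,242.5,.024).round(4))
m=tri(D(263,21),C(272,172));print('roof front',m.round(4),onz('wD',263,21,.094).round(4),onz('wC',272,172,.094).round(4),onz('wD',263,11.5,.094))
print('slot start',tri(D(263,50),C(272,197)).round(4))
s1=onz('wD',262.8,100,.094);print('slot mid@100',s1.round(4), 'edges',onz('wD',204.5,100,.094).round(4),onz('wD',321,100,.094).round(4))
E
```

```text
bar [ 0.5068 -0.3514  0.0207] [ 0.506  -0.3516  0.023 ] [ 0.5077 -0.3504  0.023 ]
plate [ 0.5104 -0.3808  0.024 ] [ 0.5099 -0.3793  0.024 ]
roof front [ 0.5002 -0.279   0.0926] [ 0.5002 -0.2794  0.094 ] [ 0.5004 -0.2787  0.094 ] [ 0.49918035 -0.27129411  0.094     ]
slot start [ 0.5031 -0.303   0.091 ]
slot mid@100 [ 0.5078 -0.3436  0.094 ] edges [ 0.4613 -0.3479  0.094 ] [ 0.5533 -0.3376  0.094 ]
```

Bar at y≈−0.351, height 21 mm ✓., 75 mm inside the mouth; the gap runs to y≈−0.380 ✓. The toe target is (0.510,−0.367). Now fetch the hook.

```bash
python3 -c "
from h import *
goto([.4574,.2812,.20],94.8)"
```

```text
tr [1.4221 0.0318 0.0405] dr [0.0004 0.0003 0.0245] t 3.73
```

```bash
python3 -m jog '[{"translation":[0.12,0,-0.04],"dr":[0,0,0],"fingers":1},{"translation":[0.24,0,-0.04],"dr":[0,0,0],"fingers":1},{"translation":[0.36,0,-0.04],"dr":[0,0,0],"fingers":1},{"translation":[0.48,0,-0.04],"dr":[0,0,0],"fingers":1},{"translation":[0.6,0.01,-0.04],"dr":[0,0,0.01],"fingers":1},{"translation":[0.72,0.015,-0.03],"dr":[0,0,0.02],"fingers":1},{"translation":[0.84,0.02,-0.02],"dr":[0,0,0.0245],"fingers":1},{"translation":[0.96,0.025,0],"dr":[0,0,0.0245],"fingers":1}]'
python3 -c "
from h import *
goto([.4574,.2812,.16],94.8)"
```

```text
t: 4.72
eef_pos: [0.481, 0.0527, 0.2208]
tool_rot: [[-0.083, 0.997, 0.003], [0.997, 0.083, -0.0], [-0.0, 0.003, -1.0]]
ft_force: [0.8, 0.0, -0.2]
width: 0.088
grasp_force: 0.0
tr [ 0.4594 -0.0094  0.1213] dr [ 0.0018  0.0003 -0.0003] t 4.72
```

```bash
python3 -m jog '[{"translation":[0.12,0,0.02],"dr":[0,0,0],"fingers":1},{"translation":[0.24,-0.005,0.05],"dr":[0,0,0],"fingers":1},{"translation":[0.36,-0.009,0.09],"dr":[0,0,0],"fingers":1},{"translation":[0.46,-0.0094,0.12],"dr":[0,0,0],"fingers":1},{"translation":[0.46,-0.0094,0.12],"dr":[0.001,0,0],"fingers":1},{"translation":[0.46,-0.0094,0.12],"dr":[0.001,0,0],"fingers":1}]'
python3 - <<'E'
from h import *
goto([.4574,.2812,.05],94.8)
E
```

```text
t: 5.48
eef_pos: [0.458, 0.2788, 0.1605]
tool_rot: [[-0.083, 0.997, -0.0], [0.997, 0.083, -0.0], [0.0, -0.0, -1.0]]
ft_force: [0.4, -1.1, 0.3]
width: 0.0881
grasp_force: 0.0
tr [ 0.0048 -0.0007  0.221 ] dr [-0.0003 -0.     -0.0002] t 5.47
```

```bash
python3 -m jog '[{"translation":[0.004,0,0.08],"dr":[0,0,0],"fingers":1},{"translation":[0.004,0,0.15],"dr":[0,0,0],"fingers":1},{"translation":[0.004,0,0.22],"dr":[0,0,0],"fingers":1},{"translation":[0.004,0,0.22],"dr":[0,0,0],"fingers":1},{"translation":[0.004,0,0.22],"dr":[0,0,0],"fingers":-1},{"translation":[0.004,0,0.22],"dr":[0,0,0],"fingers":-1},{"translation":[0.004,0,0.22],"dr":[0,0,0],"fingers":-1},{"translation":[0.004,0,0.22],"dr":[0,0,0],"fingers":-1}]'
python3 -m jog '[{"translation":[0,0,0],"dr":[0,0,0],"fingers":-1},{"translation":[0,0,0],"dr":[0,0,0],"fingers":-1},{"translation":[0,0,0],"dr":[0,0,0],"fingers":-1}]'
```

```text
t: 6.48
eef_pos: [0.4583, 0.2808, 0.0502]
tool_rot: [[-0.082, 0.997, -0.001], [0.997, 0.082, 0.0], [0.0, -0.001, -1.0]]
ft_force: [0.3, 0.1, 0.3]
width: 0.05
grasp_force: 0.0
t: 6.85
eef_pos: [0.4582, 0.2807, 0.0497]
tool_rot: [[-0.082, 0.997, -0.002], [0.997, 0.082, -0.0], [-0.0, -0.002, -1.0]]
ft_force: [-0.4, 0.1, -0.8]
width: 0.0206
grasp_force: 0.0
```

```bash
python3 -m jog '[{"translation":[0,0,0],"dr":[0,0,0],"fingers":-1},{"translation":[0,0,0],"dr":[0,0,0],"fingers":-1},{"translation":[0,0,0],"dr":[0,0,0],"fingers":-1},{"translation":[0,0,-0.05],"dr":[0,0,0],"fingers":-1},{"translation":[0,0,-0.09],"dr":[0,0,0],"fingers":-1},{"translation":[0,0,-0.09],"dr":[0,0,0],"fingers":-1},{"translation":[0,0,-0.09],"dr":[0,0,0],"fingers":-1}]'
python3 - <<'E'
from h import *
snap('top','t1');snap('scene','s1')
o=get_obs();p=o['eef_pos'];goto([.488,-.05,p[2]],96.7)
T=o['tool_rot']
# predicted toe top in top view
toe=p-.19*T[:,0];print(p,toe[:2]);b=np.array([toe[0],toe[1],p[2]-.05+.035]);print('pred px',proj('t1',b),proj('s1',b))
im=cv2.imread('pics/t1.png');u,v=proj('t1',b).astype(int);c=cv2.resize(im[v-40:v+40,u-75:u+25],None,fx=4,fy=4,interpolation=cv2.INTER_CUBIC)
im=cv2.imread('pics/s1.png');u2,v2=proj('s1',b).astype(int);d=cv2.resize(im[v2-40:v2+40,u2-25:u2+75],None,fx=4,fy=4,interpolation=cv2.INTER_CUBIC)
cv2.imwrite('pics/c5.png',np.hstack([c,d]));print(u,v,u2,v2)
E
```

```text
t: 7.72
eef_pos: [0.4579, 0.2805, 0.0939]
tool_rot: [[-0.082, 0.997, -0.003], [0.997, 0.082, -0.001], [-0.0, -0.003, -1.0]]
ft_force: [0.8, 0.2, -2.2]
width: 0.0137
grasp_force: 30.1
tr [-6.638e-01  5.900e-03  3.000e-04] dr [-0.0021  0.0002 -0.0232] t 7.83
[0.45784408 0.28054049 0.09379078] [0.4734344  0.09118121]
pred px [260.19054704 253.21797074] [292.53580021 225.78326114]
260 253 292 225
```

View pics/c5.png

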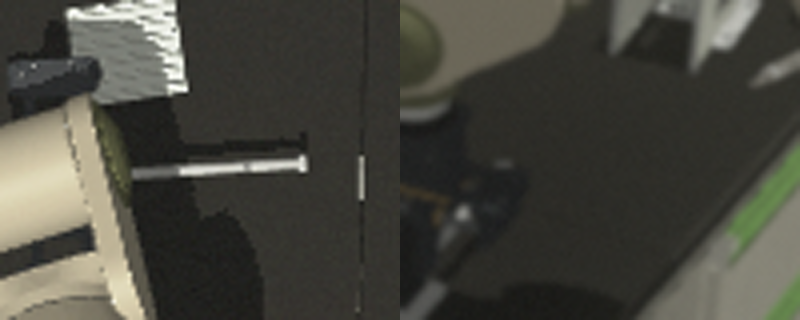

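The top crop shows the toe at full-image (261,254), within 1 px of prediction, so the hook is held true. Now carry it to the mouth.

```bash
python3 -c "
from h import *
goto([.472,-.041,.088],96.7)"
```

```text
tr [-0.6432 -0.0245  0.0119] dr [-0.0021  0.0002 -0.0232] t 7.83
```

```bash
python3 -m jog '[{"translation":[-0.08,-0.005,0.01],"dr":[-0.002,0,-0.01],"fingers":-1},{"translation":[-0.17,-0.01,0.012],"dr":[-0.002,0,-0.02],"fingers":-1},{"translation":[-0.27,-0.02,0.012],"dr":[-0.002,0,-0.023],"fingers":-1},{"translation":[-0.37,-0.0245,0.012],"dr":[-0.002,0,-0.023],"fingers":-1},{"translation":[-0.47,-0.0245,0.012],"dr":[-0.002,0,-0.023],"fingers":-1},{"translation":[-0.56,-0.0245,0.012],"dr":[-0.002,0,-0.023],"fingers":-1},{"translation":[-0.62,-0.0245,0.012],"dr":[-0.002,0,-0.023],"fingers":-1},{"translation":[-0.64,-0.0245,0.012],"dr":[-0.002,0,-0.023],"fingers":-1}]'
python3 -m jog '[{"translation":[0,0,0],"dr":[0,0,0],"fingers":-1},{"translation":[0,0,0],"dr":[0,0,0],"fingers":-1}]'
python3 -c "
from h import *
goto([.4885,-.1785,.088],96.7)"
```

```text
t: 8.82
eef_pos: [0.4722, -0.0405, 0.0882]
tool_rot: [[-0.114, 0.993, 0.001], [0.993, 0.114, 0.0], [0.0, 0.001, -1.0]]
ft_force: [-0.4, -0.3, -2.1]
width: 0.0137
grasp_force: 30.0
t: 9.07
eef_pos: [0.4721, -0.0382, 0.0886]
tool_rot: [[-0.118, 0.993, 0.001], [0.993, 0.118, 0.001], [0.0, 0.001, -1.0]]
ft_force: [-0.4, 0.7, -2.1]
width: 0.0133
grasp_force: 30.0
tr [-0.2826 -0.0004  0.0011] dr [ 0.0006 -0.0003  0.0006] t 9.07
```

```bash
python3 -m jog '[{"translation":[-0.05,0,0.001],"dr":[0,0,0],"fingers":-1},{"translation":[-0.1,0,0.001],"dr":[0,0,0],"fingers":-1},{"translation":[-0.15,0,0.001],"dr":[0,0,0],"fingers":-1},{"translation":[-0.2,0,0.001],"dr":[0,0,0],"fingers":-1},{"translation":[-0.24,0,0.001],"dr":[0,0,0],"fingers":-1},{"translation":[-0.27,0,0.001],"dr":[0,0,0],"fingers":-1},{"translation":[-0.28,0,0.001],"dr":[0,0,0],"fingers":-1},{"translation":[-0.28,0,0.001],"dr":[0,0,0],"fingers":-1}]'
python3 - <<'E'
from h import *
snap('top','t2');o=get_obs();T=o['tool_rot'];print(o['eef_pos'],o['eef_pos']-.19*T[:,0])
im=cv2.imread('pics/t2.png');cv2.imwrite('pics/c6.png',cv2.resize(im[215:285,340:460],None,fx=6,fy=6,interpolation=cv2.INTER_CUBIC))
print(proj('t2',[.507,-.351,.025]),proj('t2',[.5105,-.3675,.073]),proj('t2',[.5105,-.38,.024]))
E
```

```text
t: 10.07
eef_pos: [0.4886, -0.178, 0.0882]
tool_rot: [[-0.116, 0.993, 0.001], [0.993, 0.116, 0.0], [0.0, 0.001, -1.0]]
ft_force: [0.3, -0.6, -1.3]
width: 0.0138
grasp_force: 30.1
[ 0.4884929  -0.17775426  0.08820987] [ 0.51067775 -0.36645463  0.08813693]
[386.76429091 245.76422694] [395.37753838 244.63405407] [394.90354753 244.91592194]
```

View pics/c6.png

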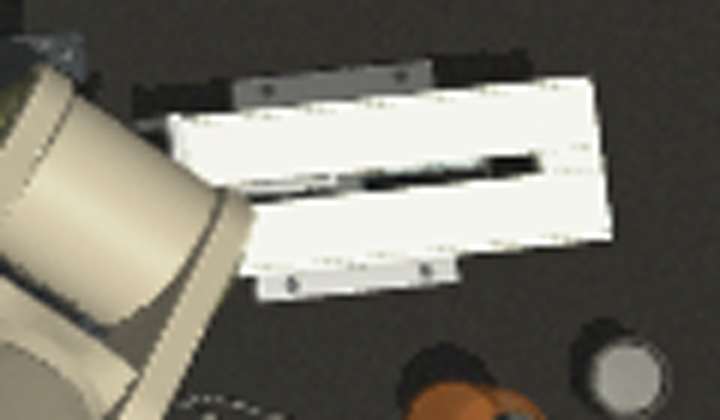

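The slot shows the rod ending at (396,245), as predicted, with the toe between bar and plate. Lower slowly, then start pulling.

```bash
python3 -m jog '[{"translation":[0,0,0.02],"dr":[0,0,0],"fingers":-1},{"translation":[0,0,0.035],"dr":[0,0,0],"fingers":-1},{"translation":[0,0,0.05],"dr":[0,0,0],"fingers":-1},{"translation":[0,0,0.062],"dr":[0,0,0],"fingers":-1},{"translation":[0,0,0.071],"dr":[0,0,0],"fingers":-1},{"translation":[0,0,0.071],"dr":[0,0,0],"fingers":-1},{"translation":[0,0,0.071],"dr":[0,0,0],"fingers":-1}]'
python3 -m jog '[{"translation":[0.015,0,0],"dr":[0,0,0],"fingers":-1},{"translation":[0.03,0,0],"dr":[0,0,0],"fingers":-1},{"translation":[0.05,0,0],"dr":[0,0,0],"fingers":-1},{"translation":[0.07,0,0],"dr":[0,0,0],"fingers":-1},{"translation":[0.09,0,0],"dr":[0,0,0],"fingers":-1},{"translation":[0.11,0,0],"dr":[0,0,0],"fingers":-1}]'
```

```text
t: 11.0
eef_pos: [0.4888, -0.1783, 0.0529]
tool_rot: [[-0.116, 0.993, 0.002], [0.993, 0.116, -0.0], [-0.0, 0.002, -1.0]]
ft_force: [0.1, 0.3, -1.4]
width: 0.0138
grasp_force: 30.1
t: 11.75
eef_pos: [0.4822, -0.1229, 0.0528]
tool_rot: [[-0.117, 0.993, 0.002], [0.993, 0.117, 0.0], [-0.0, 0.002, -1.0]]
ft_force: [0.5, -1.6, -1.8]
width: 0.0139
grasp_force: 30.1
```

Pulling force shows in y, so the carrier is following. Continue.

```bash
python3 -m jog '[{"translation":[0.03,0,0],"dr":[0,0,0],"fingers":-1},{"translation":[0.06,0,0],"dr":[0,0,0],"fingers":-1},{"translation":[0.09,0,0],"dr":[0,0,0],"fingers":-1},{"translation":[0.12,0,0],"dr":[0,0,0],"fingers":-1},{"translation":[0.15,0,0],"dr":[0,0,0],"fingers":-1},{"translation":[0.18,0,0],"dr":[0,0,0],"fingers":-1},{"translation":[0.21,0,0],"dr":[0,0,0],"fingers":-1},{"translation":[0.24,0,0],"dr":[0,0,0],"fingers":-1}]'
python3 -m jog '[{"translation":[0.03,0,0],"dr":[0,0,0],"fingers":-1},{"translation":[0.06,0,0],"dr":[0,0,0],"fingers":-1},{"translation":[0.09,0,0],"dr":[0,0,0],"fingers":-1},{"translation":[0.12,0,0],"dr":[0,0,0],"fingers":-1},{"translation":[0.15,0,0],"dr":[0,0,0],"fingers":-1},{"translation":[0.17,0,0],"dr":[0,0,0],"fingers":-1},{"translation":[0.19,0,0],"dr":[0,0,0],"fingers":-1},{"translation":[0.19,0,0],"dr":[0,0,0],"fingers":-1}]'
python3 - <<'E'
from h import *
snap('top','t3');o=get_obs();p=o['eef_pos'];T=o['tool_rot'];toe=p-.19*T[:,0];print(p,toe)
m=np.hsplit(cv2.imread('pics/t3.png'),1)[0]
goto([.4574,.2812,.0515],94.8)
# bright blob of carrier between
b=toe-T[:,0]*-.009
for n,x in (('toe',toe*[1,1,0]+[0,0,.035]),('bar est',b*[1,1,0]+[0,0,.025]),('orig',(toe+T[:,0]*.008-T[:,0]*.075)*[1,1,0]+[0,0,.025]),('rear',(toe+T[:,0]*.008-T[:,0]*.12)*[1,1,0]+[0,0,.024])):print(n,x.round(3),proj('t3',x).round(1))
g=m[:,:,1];print(g[225:268:2,290:350:2].tolist())
E
```

```text
t: 12.75
eef_pos: [0.4681, -0.0034, 0.0528]
tool_rot: [[-0.116, 0.993, 0.001], [0.993, 0.116, 0.0], [0.0, 0.001, -1.0]]
ft_force: [0.6, -1.2, -1.8]
width: 0.0137
grasp_force: 30.1
t: 13.75
eef_pos: [0.457, 0.0906, 0.0527]
tool_rot: [[-0.117, 0.993, 0.001], [0.993, 0.117, 0.001], [0.0, 0.001, -1.0]]
ft_force: [-1.6, 0.2, -2.5]
width: 0.014
grasp_force: 30.1
[0.45709456 0.09022234 0.05271841] [ 0.47928465 -0.09847741  0.05265555]
tr [0.3793 0.0452 0.0026] dr [ 0.0008 -0.0002  0.0222] t 13.8
toe [ 0.479 -0.098  0.035] [315.1 252.4]
bar est [ 0.478 -0.09   0.025] [312.2 252.7]
orig [ 0.487 -0.165  0.025] [333.8 250.5]
rear [ 0.492 -0.21   0.024] [346.5 249.2]
[[51, 53, 51, 52, 52, 52, 51, 51, 50, 51, 51, 51, 51, 52, 52, 52, 52, 50, 52, 51, 53, 49, 50, 50, 50, 49, 50, 49, 50, 50], [51, 50, 52, 53, 51, 52, 51, 51, 53, 49, 51, 51, 49, 51, 51, 51, 52, 51, 51, 51, 50, 51, 51, 49, 51, 49, 47, 52, 50, 49], [50, 51, 52, 52, 51, 51, 51, 51, 52, 51, 52, 51, 52, 50, 52, 50, 52, 51, 52, 52, 50, 52, 49, 49, 50, 48, 48, 51, 47, 52], [48, 51, 52, 52, 54, 49, 50, 50, 54, 51, 51, 51, 51, 51, 51, 49, 50, 
[... 1695 characters left out ...]
38, 240, 240, 216, 216, 216, 215, 214, 216, 214, 214, 239, 51], [52, 53, 54, 52, 52, 55, 53, 49, 51, 52, 50, 115, 130, 56, 70, 125, 237, 214, 238, 239, 219, 217, 217, 216, 216, 216, 214, 216, 229, 52], [51, 50, 52, 53, 54, 51, 53, 52, 50, 54, 51, 108, 220, 240, 243, 213, 204, 239, 240, 204, 154, 103, 50, 51, 53, 53, 53, 53, 52, 52], [50, 51, 53, 51, 51, 52, 54, 52, 53, 48, 52, 51, 52, 49, 52, 52, 53, 52, 51, 52, 51, 50, 53, 54, 49, 53, 49, 51, 52, 51], [52, 52, 51, 54, 53, 51, 51, 52, 52, 50, 54, 50, 51, 51, 50, 52, 53, 51, 53, 52, 50, 52, 51, 51, 51, 49, 51, 53, 53, 50], [52, 53, 50, 54, 55, 53, 53, 54, 52, 53, 51, 53, 51, 54, 52, 51, 50, 51, 50, 53, 50, 52, 52, 52, 52, 51, 50, 52, 52, 50]]
```

The carrier is completely outside: its rear edge is at u≈347, against the mouth at 366. Unhook by easing forward, lifting, then carrying the hook back.

```bash
python3 -m jog '[{"translation":[-0.015,0,0],"dr":[0,0,0],"fingers":-1},{"translation":[-0.015,0,-0.04],"dr":[0,0,0],"fingers":-1},{"translation":[-0.015,0,-0.1],"dr":[0,0,0],"fingers":-1},{"translation":[-0.01,0,-0.12],"dr":[0,0,0],"fingers":-1},{"translation":[0.08,0.01,-0.12],"dr":[0,0,0.01],"fingers":-1},{"translation":[0.18,0.02,-0.12],"dr":[0,0,0.022],"fingers":-1},{"translation":[0.29,0.035,-0.12],"dr":[0,0,0.022],"fingers":-1},{"translation":[0.379,0.045,-0.12],"dr":[0,0,0.022],"fingers":-1}]'
python3 -m jog '[{"translation":[0,0,0],"dr":[0,0,0],"fingers":-1},{"translation":[0,0,0],"dr":[0,0,0],"fingers":-1}]'
python3 -c "
from h import *
goto([.4574,.2812,.0500],94.8)"
```

```text
t: 14.8
eef_pos: [0.4571, 0.2824, 0.112]
tool_rot: [[-0.084, 0.996, 0.001], [0.996, 0.084, -0.0], [-0.0, 0.001, -1.0]]
ft_force: [1.4, -0.6, -1.7]
width: 0.0137
grasp_force: 30.1
t: 15.05
eef_pos: [0.4572, 0.2801, 0.1121]
tool_rot: [[-0.084, 0.997, 0.0], [0.997, 0.084, -0.001], [-0.001, 0.0, -1.0]]
ft_force: [0.2, -0.5, -2.3]
width: 0.0137
grasp_force: 30.0
tr [0.0022 0.0006 0.1242] dr [ 0.0001  0.0004 -0.0001] t 15.05
```

```bash
python3 -m jog '[{"translation":[0,0,0.05],"dr":[0,0,0],"fingers":-1},{"translation":[0,0,0.09],"dr":[0,0,0],"fingers":-1},{"translation":[0,0,0.115],"dr":[0,0,0],"fingers":-1},{"translation":[0,0,0.122],"dr":[0,0,0],"fingers":-1},{"translation":[0,0,0.125],"dr":[0,0,0],"fingers":-1},{"translation":[0,0,0.125],"dr":[0,0,0],"fingers":-1}]'
```

```text
t: 15.8
eef_pos: [0.4577, 0.2807, 0.0508]
tool_rot: [[-0.084, 0.996, 0.002], [0.996, 0.084, 0.0], [0.0, 0.002, -1.0]]
ft_force: [0.6, -0.2, -2.1]
width: 0.0137
grasp_force: 30.0
```

```bash
python3 -m jog '[{"translation":[0,0,0.003],"dr":[0,0,0],"fingers":-1},{"translation":[0,0,0.003],"dr":[0,0,0],"fingers":-1},{"translation":[0,0,0.003],"dr":[0,0,0],"fingers":1},{"translation":[0,0,0.003],"dr":[0,0,0],"fingers":1},{"translation":[0,0,0.003],"dr":[0,0,0],"fingers":1},{"translation":[0,0,0.003],"dr":[0,0,0],"fingers":1},{"translation":[0,0,0.003],"dr":[0,0,0],"fingers":1},{"translation":[0,0,0.003],"dr":[0,0,0],"fingers":1}]'
python3 -m jog '[{"translation":[0,0,-0.04],"dr":[0,0,0],"fingers":1},{"translation":[0,0,-0.12],"dr":[0,0,0],"fingers":1},{"translation":[0,0,-0.22],"dr":[0,0,0],"fingers":1},{"translation":[0,0,-0.32],"dr":[0,0,0],"fingers":1},{"translation":[-0.1,0,-0.4],"dr":[0,0,0],"fingers":1},{"translation":[-0.2,0,-0.42],"dr":[0,0,0],"fingers":1},{"translation":[-0.32,0,-0.42],"dr":[0,0,0],"fingers":1},{"translation":[-0.43,0,-0.42],"dr":[0,0,0],"fingers":1}]'
python3 -c "
from h import *
goto([.485,-.23,.25],96.7);goto([.45,-.19,.25],96.7)"
```

```text
t: 16.8
eef_pos: [0.4575, 0.2807, 0.0488]
tool_rot: [[-0.084, 0.996, 0.001], [0.996, 0.084, 0.0], [0.0, 0.001, -1.0]]
ft_force: [0.2, -0.3, -0.1]
width: 0.0717
grasp_force: 0.0
t: 17.8
eef_pos: [0.475, 0.0647, 0.259]
tool_rot: [[-0.084, 0.996, 0.002], [0.996, 0.084, 0.0], [-0.0, 0.002, -1.0]]
ft_force: [-0.0, -0.7, 0.9]
width: 0.088
grasp_force: 0.0
tr [-0.5889 -0.0294  0.0181] dr [ 0.0014  0.0001 -0.0221] t 17.8
tr [-0.5033 -0.0925  0.0179] dr [ 0.0014  0.0001 -0.0221] t 17.8
```

```bash
python3 -m jog '[{"translation":[-0.1,0,0.01],"dr":[0,0,0],"fingers":1},{"translation":[-0.2,0,0.018],"dr":[0,0,-0.02],"fingers":1},{"translation":[-0.3,-0.01,0.018],"dr":[0,0,-0.022],"fingers":1},{"translation":[-0.4,-0.02,0.018],"dr":[0,0,-0.022],"fingers":1},{"translation":[-0.5,-0.03,0.018],"dr":[0,0,-0.022],"fingers":1},{"translation":[-0.56,-0.03,0.018],"dr":[0,0,-0.022],"fingers":1},{"translation":[-0.589,-0.03,0.018],"dr":[0,0,-0.022],"fingers":1},{"translation":[-0.589,-0.03,0.018],"dr":[0,0,-0.022],"fingers":1}]'
python3 -c "
from h import *
snap('wrist','wE');snap('top','t4')"
python3 -m jog '[{"translation":[0.04,-0.06,0],"dr":[0,0,0],"fingers":1},{"translation":[0.08,-0.12,0],"dr":[0,0,0],"fingers":1},{"translation":[0.08,-0.12,0],"dr":[0,0,0],"fingers":1},{"translation":[0.08,-0.12,0],"dr":[0,0,0],"fingers":1}]'
python3 - <<'E'
from h import *
snap('wrist','wF')
def crop(f,s):
    P=np.array([proj(f,[.487+dx,-.155+dy,.025]) for dx in(-.05,.05) for dy in(-.085,.085)]);u0,v0=np.maximum(P.min(0).astype(int)-8,0);u1,v1=P.max(0).astype(int)+8
    print(f,u0,v0,u1,v1);return cv2.resize(cv2.imread(f'pics/{f}.png')[v0:v1,u0:u1],None,fx=s,fy=s,interpolation=cv2.INTER_CUBIC)
L=[crop('wE',3),crop('wF',3),cv2.resize(cv2.imread('pics/t4.png')[195:275,185:290],None,fx=2,fy=2)]
h=max(i.shape[0] for i in L);c=np.hstack([cv2.copyMakeBorder(i,0,h-i.shape[0],0,0,cv2.BORDER_CONSTANT) for i in L]);print([i.shape for i in L],c.shape)
cv2.imwrite('pics/c7.png',c)
E
```

```text
t: 18.8
eef_pos: [0.4849, -0.2283, 0.2496]
tool_rot: [[-0.116, 0.993, 0.001], [0.993, 0.116, 0.001], [0.0, 0.001, -1.0]]
ft_force: [0.0, 0.5, -0.8]
width: 0.0881
grasp_force: 0.0
t: 19.4
eef_pos: [0.4212, -0.1952, 0.25]
tool_rot: [[-0.117, 0.993, 0.002], [0.993, 0.117, -0.0], [-0.001, 0.002, -1.0]]
ft_force: [-0.8, -0.5, -0.3]
width: 0.0881
grasp_force: 0.0
wE 224 24 347 200
wF 275 59 398 232
[(528, 369, 3), (519, 369, 3), (160, 210, 3)] (528, 948, 3)
```

```bash
python3 - <<'E'
from h import *
r=lambda f,u0,v0,u1,v1,s:cv2.resize(cv2.imread(f'pics/{f}.png')[v0:v1,u0:u1],None,fx=s,fy=s,interpolation=cv2.INTER_CUBIC)
L=[r('wE',230,24,340,200,3),r('wF',275,59,390,232,3),r('t4',190,220,270,275,1.5)]
c=np.hstack([cv2.copyMakeBorder(i,0,528-i.shape[0],0,0,cv2.BORDER_CONSTANT) for i in L]);print(c.shape);cv2.imwrite('pics/c7.png',c)
E
```

```text
(528, 795, 3)
```

View pics/c7.png

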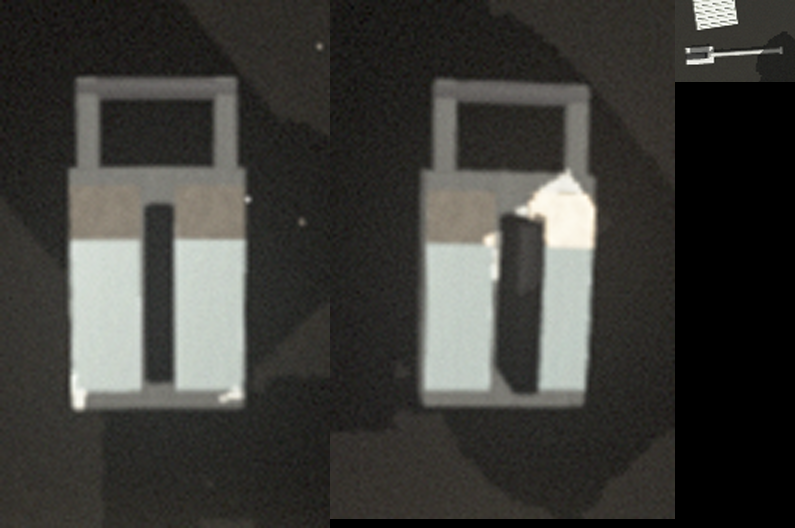

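E shows the carrier free on the worktop, corners at crop (68,170), (245,170), (244,408) and (71,410), rib at x 144–174; F shows the same from the side. The top crop shows the hook standing as it originally did. Compute the carrier pose.

```bash
python3 - <<'E'
from h import *
E=lambda U,V:('wE',230+U/3,24+V/3)
F=lambda U,V:('wF',275+(U-330)/3,59+V/3)
e=[(68,170),(245,170),(244,408),(71,410)];f=[(420,170),(596,178),(584,405),(421,404)]
for a,b in zip(e,f): print('tri',tri(E(*a),F(*b)).round(4))
for n,X,c in(('E',E,e),('F',F,f)):
    Q=np.array([onz(*X(*p),.024)[:2] for p in c]);d=Q[0]+Q[1]-Q[2]-Q[3]
    print(n,'centre',Q.mean(0).round(4),[np.linalg.norm(Q[i]-Q[i-1]).round(4) for i in range(4)],'yaw of -x',np.degrees(np.arctan2(d[1],d[0])).round(2))
print('barE',onz(*E(156,82),.025).round(4))
a,b=onz(*E(159,204),.064),onz(*E(160,382),.064);print('rib E',a.round(4),b.round(4),((a+b)/2).round(4),np.linalg.norm(a-b),np.degrees(np.arctan2(*(a-b)[:2][::-1])))
print('rib edge',tri(E(174,293),F(542,300)).round(4))
E
```

```text
tri [ 0.4474 -0.1232  0.0103]
tri [ 0.5121 -0.1162  0.0239]
tri [ 0.5237 -0.2047  0.0205]
tri [ 0.459  -0.2132  0.0184]
E centre [ 0.4857 -0.1643] [np.float64(0.0892), np.float64(0.0639), np.float64(0.0886), np.float64(0.0646)] yaw of -x 97.04
F centre [ 0.4848 -0.1635] [np.float64(0.0891), np.float64(0.0664), np.float64(0.0884), np.float64(0.0645)] yaw of -x 97.45
barE [ 0.4762 -0.0881  0.025 ]
rib E [ 0.4819 -0.1346  0.064 ] [ 0.4892 -0.1927  0.064 ] [ 0.4856 -0.1636  0.064 ] 0.05858006683848814 97.14492237599356
rib edge [ 0.4913 -0.1622  0.0526]
```

```bash
python3 -c "
from h import *
goto([.4856,-.164,.044],97.15)"
```

```text
tr [0.0476 0.1342 0.4119] dr [ 0.0014  0.0003 -0.0049] t 19.45
```

```bash
python3 -m jog '[{"translation":[0.03,0.08,0],"dr":[0.001,0,-0.005],"fingers":1},{"translation":[0.048,0.134,0.08],"dr":[0.001,0,-0.005],"fingers":1},{"translation":[0.048,0.134,0.18],"dr":[0.001,0,-0.005],"fingers":0.3},{"translation":[0.048,0.134,0.27],"dr":[0.001,0,-0.005],"fingers":0.3},{"translation":[0.048,0.134,0.35],"dr":[0.001,0,-0.005],"fingers":0.3},{"translation":[0.048,0.134,0.4],"dr":[0.001,0,-0.005],"fingers":0.3},{"translation":[0.048,0.134,0.412],"dr":[0.001,0,-0.005],"fingers":0.3},{"translation":[0.048,0.134,0.412],"dr":[0.001,0,-0.005],"fingers":0.3}]'
python3 -c "
from h import *
goto([.4856,-.164,.044],97.15)"
```

```text
t: 20.45
eef_pos: [0.4852, -0.164, 0.0439]
tool_rot: [[-0.124, 0.992, 0.0], [0.992, 0.124, -0.0], [-0.0, 0.0, -1.0]]
ft_force: [-0.5, -0.3, 1.1]
width: 0.0573
grasp_force: 0.0
tr [-0.0001  0.0008 -0.0001] dr [ 0.0001  0.0001 -0.0002] t 20.45
```

```bash
python3 -m jog '[{"translation":[0,0.001,0],"dr":[0,0,0],"fingers":-1},{"translation":[0,0.001,0],"dr":[0,0,0],"fingers":-1},{"translation":[0,0.001,0],"dr":[0,0,0],"fingers":-1},{"translation":[0,0.001,0],"dr":[0,0,0],"fingers":-1},{"translation":[0,0.001,0],"dr":[0,0,0],"fingers":-1},{"translation":[0,0.001,0],"dr":[0,0,0],"fingers":-1},{"translation":[0,0.001,0],"dr":[0,0,0],"fingers":-1},{"translation":[0,0.001,0],"dr":[0,0,0],"fingers":-1}]'
python3 -c "
from h import *
o=get_obs();print(o['eef_pos'],o['ft_force'])
goto([.4856,-.164,.144],99.4);goto([.569,.25,.144],99.4)"
```

```text
t: 21.45
eef_pos: [0.485, -0.1638, 0.0438]
tool_rot: [[-0.124, 0.992, -0.0], [0.992, 0.124, 0.0], [0.0, -0.0, -1.0]]
ft_force: [-2.5, 0.1, 3.6]
width: 0.0097
grasp_force: 30.0
[ 0.48503734 -0.16377293  0.04381251] [-2.49170474  0.05908875  3.56327557]
tr [-0.0006  0.001  -0.2004] dr [-0.0002 -0.0001 -0.0265] t 21.45
tr [ 0.8004  0.2692 -0.2004] dr [-0.0002 -0.0001 -0.0265] t 21.45
```

```bash
python3 -m jog '[{"translation":[0,0,-0.04],"dr":[0,0,0],"fingers":-1},{"translation":[0,0,-0.1],"dr":[0,0,0],"fingers":-1},{"translation":[0,0,-0.17],"dr":[0,0,0],"fingers":-1},{"translation":[0.05,0.01,-0.2],"dr":[0,0,0],"fingers":-1},{"translation":[0.13,0.04,-0.2],"dr":[0,0,-0.01],"fingers":-1},{"translation":[0.22,0.07,-0.2],"dr":[0,0,-0.02],"fingers":-1},{"translation":[0.32,0.11,-0.2],"dr":[0,0,-0.0265],"fingers":-1},{"translation":[0.42,0.14,-0.2],"dr":[0,0,-0.0265],"fingers":-1}]'
python3 -c "
from h import *
goto([.569,.25,.144],99.4)"
```

```text
t: 22.45
eef_pos: [0.5289, 0.055, 0.1433]
tool_rot: [[-0.163, 0.987, -0.0], [0.987, 0.163, 0.0], [0.0, -0.0, -1.0]]
ft_force: [0.9, -0.4, -2.0]
width: 0.0093
grasp_force: 30.0
tr [ 0.3716  0.1428 -0.0013] dr [-0.0002 -0.0002 -0.0001] t 22.45
```

```bash
python3 -m jog '[{"translation":[0.06,0.06,-0.02],"dr":[0,0,0],"fingers":-1},{"translation":[0.15,0.12,-0.04],"dr":[0,0,0],"fingers":-1},{"translation":[0.2,0.143,-0.04],"dr":[0,0,0],"fingers":-1},{"translation":[0.2,0.143,-0.04],"dr":[0,0,0],"fingers":-1},{"translation":[0.2,0.143,-0.04],"dr":[0,0,0],"fingers":-1}]'
python3 - <<'E'
from h import *
# old edges revisited
ca={'wA':[(304.3,70),(371,67.3),(375,137.7),(311,142.3)],'wB':[(362.3,58.3),(418,58.7),(421.3,119),(367,120.7)]}
for f,c in ca.items():
    L=(onz(f,*c[0],.008)+onz(f,*c[3],.008))/2;R=(onz(f,*c[1],.023)+onz(f,*c[2],.023))/2
    d=(R-L)[:2];print(f,'span',np.linalg.norm(d),'centre by L/R',(L[:2]+d/np.linalg.norm(d)*.044).round(4),(R[:2]-d/np.linalg.norm(d)*.0395).round(4))
snap('wrist','wG');o=get_obs();print(o['eef_pos'])
# sample brightness on fin-top plane in comb frame
g=cv2.cvtColor(cv2.imread('pics/wG.png'),cv2.COLOR_BGR2GRAY)
a=np.radians(99.4);ex=np.array([np.cos(a),np.sin(a)]);ey=np.array([np.sin(a),-np.cos(a)])
for s in (-.03,-.01,.01,.03):
    row=[]
    for k in range(-50,51,2):
        X=np.array([.569,.25])+ex*s+ey*k/1000;u,v=proj('wG',[*X,.023]);row.append(int(g[int(round(v)),int(round(u))]) if 0<=v<419 and 0<=u<559 else -1)
    print(s,row)
E
```

```text
t: 23.08
eef_pos: [0.5825, 0.1631, 0.1632]
tool_rot: [[-0.163, 0.987, -0.001], [0.987, 0.163, -0.0], [-0.0, -0.001, -1.0]]
ft_force: [-0.3, -0.5, -2.6]
width: 0.0097
grasp_force: 30.0
wA span 0.08364904376944461 centre by L/R [0.5701 0.2503] [0.5703 0.2503]
wB span 0.08345969207834894 centre by L/R [0.5699 0.2496] [0.5699 0.2496]
[0.58254089 0.16275341 0.16336092]
-0.03 [254, 254, 254, 254, 254, 254, 249, 152, 137, 148, 160, 154, 160, 157, 161, 160, 154, 160, 159, 162, 156, 162, 242, 182, 170, 188, 208, 162, 167, 242, 226, 169, 218, 245, 251, 254, 236, 254, 190, 249, 254, 254, 253, 167, 245, 254, 254, 254, 254, 253, 251]
-0.01 [109, 187, 196, 204, 214, 224, 230, 218, 185, 174, 162, 244, 249, 249, 246, 229, 168, 186, 243, 243, 240, 223, 238, 176, 237, 239, 238, 241, 235, 241, 221, 172, 237, 244, 243, 242, 200, 245, 182, 247, 249, 215, 209, 179, 234, 229, 218, 206, 207, 194, 146]
0.01 [78, 88, 87, 89, 92, 224, 253, 254, 186, 155, 227, 255, 254, 254, 253, 238, 163, 255, 254, 254, 253, 252, 254, 198, 178, 255, 254, 254, 252, 254, 247, 212, 255, 254, 253, 253, 253, 254, 225, 253, 253, 253, 253, 203, 255, 240, 135, 100, 99, 101, 93]
0.03 [80, 83, 85, 83, 83, 246, 252, 254, 162, 157, 234, 254, 254, 254, 253, 228, 156, 255, 254, 254, 253, 248, 252, 184, 217, 254, 253, 254, 251, 254, 241, 233, 254, 254, 254, 254, 253, 254, 168, 247, 253, 253, 250, 234, 255, 237, 159, 90, 92, 90, 90]
```

```bash
python3 - <<'E'
from h import *
o,d=load('wG');p=o['eef_pos'];T=o['tool_rot'];g=cv2.cvtColor(cv2.imread('pics/wG.png'),cv2.COLOR_BGR2GRAY)
s=lambda x,y,z:(lambda q:int(g[int(round(q[1])),int(round(q[0]))]))(proj('wG',p+T@np.array([x,y,z])))
print('bar px',proj('wG',p+T@np.array([.075,0,.02])))
for y in(-.02,0,.02): print('along x at y',y,[s(x/1000,y,.0198) for x in range(40,92,2)])
for x in(.055,.065): print('along y at x',x,[s(x,y/1000,.0198) for y in range(-44,45,2)])
goto([.570,.250,.085],99.4);goto([.570,.250,.052],99.4)
E
```

```text
bar px [273.3218996  117.18214683]
along x at y -0.02 [155, 155, 154, 145, 147, 147, 145, 149, 147, 142, 151, 253, 252, 250, 249, 246, 244, 228, 243, 236, 252, 254, 255, 250, 251, 253]
along x at y 0 [155, 158, 158, 142, 118, 80, 69, 69, 74, 76, 132, 160, 159, 162, 163, 167, 170, 238, 244, 226, 212, 176, 171, 219, 178, 173]
along x at y 0.02 [155, 155, 153, 148, 75, 74, 74, 75, 78, 76, 123, 158, 159, 156, 253, 253, 199, 235, 244, 217, 254, 253, 253, 253, 253, 253]
along y at x 0.055 [41, 43, 45, 48, 43, 50, 48, 50, 52, 150, 151, 155, 145, 68, 67, 68, 68, 67, 70, 69, 70, 71, 71, 73, 72, 76, 70, 77, 78, 78, 73, 75, 75, 125, 155, 158, 159, 90, 67, 61, 64, 61, 61, 54, 58]
along y at x 0.065 [44, 43, 48, 47, 55, 57, 60, 56, 70, 255, 254, 254, 250, 153, 157, 159, 156, 157, 158, 165, 153, 162, 162, 155, 162, 161, 162, 161, 163, 154, 159, 159, 156, 211, 254, 253, 254, 190, 70, 70, 68, 66, 67, 63, 61]
tr [0.1763 0.0038 0.1567] dr [-0.0007  0.0001 -0.0006] t 23.12
tr [0.1763 0.0038 0.2227] dr [-0.0007  0.0001 -0.0006] t 23.12
```

```bash
python3 -m jog '[{"translation":[0.07,0,0.02],"dr":[0,0,0],"fingers":-1},{"translation":[0.13,0.001,0.05],"dr":[0,0,0],"fingers":-1},{"translation":[0.165,0.002,0.09],"dr":[-0.0007,0,0],"fingers":-1},{"translation":[0.174,0.003,0.13],"dr":[-0.0007,0,0],"fingers":-1},{"translation":[0.174,0.003,0.157],"dr":[-0.0007,0,0],"fingers":-1},{"translation":[0.174,0.003,0.165],"dr":[-0.0007,0,0],"fingers":-1},{"translation":[0.174,0.003,0.165],"dr":[-0.0007,0,0],"fingers":-1}]'
python3 -c "
from h import *
goto([.5694,.249,.06],99.4);goto([.5694,.249,.0515],99.4)"
```

```text
t: 24.0
eef_pos: [0.5704, 0.2491, 0.0816]
tool_rot: [[-0.162, 0.987, 0.001], [0.987, 0.162, 0.0], [-0.0, 0.001, -1.0]]
ft_force: [0.2, -0.4, -2.3]
width: 0.0099
grasp_force: 30.0
tr [ 0.0001 -0.0021  0.0432] dr [ 0.001   0.     -0.0006] t 24.0
tr [ 0.0001 -0.0022  0.0602] dr [ 0.001   0.     -0.0006] t 24.0
```

```bash
python3 -m jog '[{"translation":[0,-0.002,0.01],"dr":[0,0,0],"fingers":-1},{"translation":[0,-0.002,0.018],"dr":[0,0,0],"fingers":-1},{"translation":[0,-0.002,0.025],"dr":[0,0,0],"fingers":-1},{"translation":[0,-0.002,0.031],"dr":[0,0,0],"fingers":-1},{"translation":[0,-0.002,0.037],"dr":[0,0,0],"fingers":-1},{"translation":[0,-0.002,0.043],"dr":[0,0,0],"fingers":-1},{"translation":[0,-0.002,0.043],"dr":[0,0,0],"fingers":-1}]'
```

```text
t: 24.88
eef_pos: [0.5691, 0.2495, 0.0595]
tool_rot: [[-0.163, 0.987, 0.001], [0.987, 0.163, 0.0], [-0.0, 0.001, -1.0]]
ft_force: [0.4, 0.4, -3.4]
width: 0.0098
grasp_force: 30.0
```

Below the fin tops with no contact force, so the fins are meshing. Lower the rest of the way.

```bash
python3 -m jog '[{"translation":[0,0,0.005],"dr":[0,0,0],"fingers":-1},{"translation":[0,0,0.009],"dr":[0,0,0],"fingers":-1},{"translation":[0,0,0.012],"dr":[0,0,0],"fingers":-1},{"translation":[0,0,0.014],"dr":[0,0,0],"fingers":-1},{"translation":[0,0,0.0155],"dr":[0,0,0],"fingers":-1},{"translation":[0,0,0.0155],"dr":[0,0,0],"fingers":-1}]'
```

```text
t: 25.62
eef_pos: [0.5691, 0.2495, 0.052]
tool_rot: [[-0.163, 0.987, 0.001], [0.987, 0.163, 0.0], [0.0, 0.001, -1.0]]
ft_force: [0.2, 0.3, -2.5]
width: 0.0097
grasp_force: 30.0
```

```bash
python3 -m jog '[{"translation":[0,0,0.001],"dr":[0,0,0],"fingers":-1},{"translation":[0,0,0.002],"dr":[0,0,0],"fingers":-1},{"translation":[0,0,0.002],"dr":[0,0,0],"fingers":-1}]'
```

```text
t: 26.0
eef_pos: [0.5693, 0.2495, 0.0518]
tool_rot: [[-0.163, 0.987, 0.002], [0.987, 0.163, 0.0], [-0.0, 0.002, -1.0]]
ft_force: [-2.7, -1.2, 5.5]
width: 0.0095
grasp_force: 30.0
```

Contact: fully down (+8 N at TCP z 0.0518, exactly 8 mm above the worktop grasp). Release, opening only part way, and rise.

```bash
python3 -m jog '[{"translation":[0,0,-0.001],"dr":[0,0,0],"fingers":0.2},{"translation":[0,0,-0.001],"dr":[0,0,0],"fingers":0.2},{"translation":[0,0,-0.001],"dr":[0,0,0],"fingers":0.2},{"translation":[0,0,-0.001],"dr":[0,0,0],"fingers":0.2},{"translation":[0,0,-0.001],"dr":[0,0,0],"fingers":0.2}]'
python3 -m jog '[{"translation":[0,0,-0.04],"dr":[0,0,0],"fingers":0.2},{"translation":[0,0,-0.12],"dr":[0,0,0],"fingers":0.2},{"translation":[0,0,-0.22],"dr":[0,0,0],"fingers":0.2},{"translation":[-0.08,-0.03,-0.32],"dr":[0,0,0],"fingers":0.2},{"translation":[-0.16,-0.06,-0.4],"dr":[0,0,0],"fingers":0.2},{"translation":[-0.2,-0.08,-0.44],"dr":[0,0,0],"fingers":0.2},{"translation":[-0.2,-0.08,-0.44],"dr":[0,0,0],"fingers":0.2},{"translation":[-0.2,-0.08,-0.44],"dr":[0,0,0],"fingers":0.2}]'
python3 - <<'E'
from h import *
snap('wrist','wH');print(get_obs()['eef_pos'])
# check carrier & comb: sample bands along comb axis at z of plate, and rib
g=cv2.cvtColor(cv2.imread('pics/wH.png'),cv2.COLOR_BGR2GRAY)
a=np.radians(99.4);ex=np.array([np.cos(a),np.sin(a)]);ey=np.array([np.sin(a),-np.cos(a)]);c=np.array([.5697,.2497])
def S(sx,sy,z):
    u,v=proj('wH',[*(c+ex*sx/1000+ey*sy/1000),z]);return int(g[int(round(v)),int(round(u))]) if 0<=v<420 and 0<=u<560 else -1
for y in(-20,20): print('axial z32 y',y,[(k,S(k,y,.032)) for k in range(-60,90,2)])
for x in(-20,20): print('lateral plate x',x,[(k,S(x,k,.0335)) for k in range(-44,46,2)])
h=[.4575,.2807]
E
```

```text
t: 26.62
eef_pos: [0.5692, 0.2495, 0.0515]
tool_rot: [[-0.163, 0.987, 0.001], [0.987, 0.163, 0.0], [-0.0, 0.001, -1.0]]
ft_force: [-0.1, 0.6, -0.2]
width: 0.0527
grasp_force: 0.0
t: 27.62
eef_pos: [0.5455, 0.1451, 0.2697]
tool_rot: [[-0.164, 0.986, -0.002], [0.986, 0.164, 0.0], [0.001, -0.002, -1.0]]
ft_force: [-0.5, -0.1, -0.0]
width: 0.053
grasp_force: 0.0
[0.5455367  0.14524627 0.26963028]
axial z32 y -20 [(-60, 66), (-58, 57), (-56, 63), (-54, 62), (-52, 65), (-50, 60), (-48, 69), (-46, 80), (-44, 150), (-42, 217), (-40, 255), (-38, 253), (-36, 242), (-34, 240), (-32, 241), (-30, 241), (-28, 241), (-26, 242), (-24, 241), (-22, 242), (-20, 242), (-18, 242), (-16, 244), (-14, 242), (-12, 242), (-10, 241), (-8, 243), (-6, 242), (-4, 243), (-2, 243), (0, 243), (2, 244), (4, 244), (6, 244), (8, 244), (10, 245), (12, 244), (14, 244), (16, 245), (18, 253), (20, 255), (22, 255), (24, 254), (26, 254), (28, 254), (30, 254), (32, 254), (34, 254), (36, 254), (38, 254), (40, 254), (42, 254), (44, 255), (46, 221), (48, 210), (50, 207), (52, 203), (54, 200), (56, 199), (58, 196), (60, 188), (62
[... 1341 characters left out ...]
), (14, 238), (16, 238), (18, 240), (20, 238), (22, 239), (24, 239), (26, 237), (28, 237), (30, 239), (32, 192), (34, 251), (36, 255), (38, 183), (40, 90), (42, 91), (44, 89)]
lateral plate x 20 [(-44, 156), (-42, 255), (-40, 254), (-38, 253), (-36, 244), (-34, 184), (-32, 244), (-30, 253), (-28, 254), (-26, 254), (-24, 254), (-22, 255), (-20, 255), (-18, 254), (-16, 254), (-14, 254), (-12, 254), (-10, 254), (-8, 254), (-6, 253), (-4, 172), (-2, 91), (0, 97), (2, 112), (4, 113), (6, 109), (8, 108), (10, 114), (12, 168), (14, 252), (16, 255), (18, 255), (20, 254), (22, 254), (24, 254), (26, 254), (28, 254), (30, 255), (32, 253), (34, 238), (36, 254), (38, 163), (40, 107), (42, 100), (44, 98)]
```

```bash
python3 -c "
from plant import close_job
print(close_job())"
```

```text
the job is handed in; nothing more can be done
None
```

The job is handed in at about 28 s: I pulled the carrier fully out of the tunnel with the hook, stood the hook back on its foot at its original spot, and lowered the carrier all the way onto the silver cooling comb, lined up end to end to about 1 mm by the wrist camera; the timer, bottle and slide rack were never approached.

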